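# Set the metering dial under its splash cover

### The arm

A 6-joint arm with a two-finger parallel gripper is mounted at the origin on the work surface. World frame = base frame: x ahead of the robot, y to its left, z up, the work surface at z = 0. Lengths are in mm, angles in rad, forces in N, time in s.
With the tool pointing down it reaches from about 325 to 850 mm from the base axis. Payload 4.4 kg.
Tool frame: the origin (TCP) lies at the very end of the fingers, on their centre line; the grasp point (between the pads) lies 19 mm behind it (env.tcp_to_grasp is the distance from the TCP to the grasp point, in mm); z points along the fingers, y is the line along which they close (so a half turn about z gives the same grasp; the last joint's range is limited). The gripper opens to 94 mm and grips with 3 to 60 N. Pads are 16 mm wide; open, the fingers measure 119 mm over their backs; the gripper's body (75 mm by 177 mm) begins 78 mm behind the grasp point.
Start: joints at [0.991, 0.207, 1.542, -0, 1.393, -0.15], TCP at [239.606, 522.701, 205.447] pointing down, gripper open.
Joint ranges: [-2.73, 2.73], [-0.86, 2.22], [0.23, 2.46], [-1.11, 4.25], [0.08, 2.63], [-2.82, 2.82]. Speed limits (rad/s): [2.79, 2.79, 3.14, 3.14, 3.14, 3.14].

### API

Orientations are given as a rotation vector (axis times angle).
In Python, from cell import read_state, cams, env gives the robot as it stands.
- The arm moves only by the tool play_rows, never from a script. Its argument "rows" is text: rows parted by semicolons, each of 5 numbers parted by spaces: the shift along the tool's x, y, z in units of 40 mm (1.0 is 40 mm), then the turn about the tool's z in units of 8 degrees (1.0 is 8 degrees), then the closure, from 0 (fully open) to 1 (shut). In form: x y z twist fingers; .... A call has 1 to 10 rows; each row shifts and turns the commanded pose from where the row before left it, along the tool's axes as they then stand; what a row does not reach is not made up. A row lasts 1/10 s, in which the tool goes at most 50 mm and 8.59 degrees, less where a joint would pass 70% of its speed; a pose out of reach is approached as far as the arm can. A call is refused whole if a number of a shift passes 1 or a number of a turn 1, either way. A call with a gripper value outside its range is refused whole. The fingers move at their own pace and stop on an object; the grip force is fixed at half the most. Time passes only in rows, so rows that do not move let the fingers close. It gives the time, the measured TCP pose, the force, the opening and the grip force at its end, in the units of the state.
- read_state(): the state, without advancing time (a new reading comes with each control period).
- cams.get_image(name): name is "scene" or "side" or "wrist"; returns (picture, depth): 480x640x3 uint8, red, green, blue; 480x640 float32, mm along the optical axis (not along the pixel's ray), 0 where there is no reading.
- cams.camera_model(name): a dict with "camera_matrix" (3x3 intrinsics, pixels), "dist_coeffs" ([k1, k2, p1, p2, k3] as OpenCV has them; the pictures are not rectified), "R" (3x3) and "t" (3): a world point X has camera coordinates R X + t. Camera axes: x right, y down, z forward; pixel columns grow to the right and rows downward; lengths in mm; the calibration is good to about 2 mm. A picture is of the moment at which its call begins: read the wrist's pose just before it. camera_model takes no time and is no camera call; for the wrist camera it gives the pose at the moment of the call.
- env.job_done(): hands the job in; it is judged then, once.
The state is a dict: "t": time; "joints": joint angles; "joint_velocities": joint speeds; "effort": joint torques, N m; "tool_pos": TCP position; "orientation": TCP orientation; "force": force on the tool from outside, world axes, zero at the start; "torque": the same for the moment, N m; "finger_gap": finger opening in mm; "gripper_force": force on a finger pad.
Only numpy, scipy, OpenCV 4.12 (cv2) and the standard library are available. Lean on these libraries where they do the work, as an engineer would, in place of code of your own. Each camera call takes 0.05 s, during which the arm holds its last target. There are 200 camera calls.

### The job

On the grey putty-metering console, slide the clear splash cover all the way open, then push the black pointer handle round until its tip points straight at the dark index tab on the rim of the dial, and slide the cover fully shut again. Leave the pointer set, and do not knock or shift the tin or the tape roll standing beside the console.

Things in the scene. Friction and masses are not known exactly. Their poses are not given: they have to be found in the camera images.
- console: Fixed grey box, 220 (x) x 420 (y) x 65 mm high, standing on the bench; origin at the centre of its underside, z up. The dial is on its top towards +y; the cover runs along y between two low rails 12 mm high along its long edges (x = +-103 mm) and parks open over the bare -y part of the top. It stands at any of various places and yaws.
- dial_center (a point): Centre of the dial face on the pointer's axis, at the level of the face (69 mm above the bench); 100 mm to +y of the console's centre. The round aluminium face has radius 83 mm and stands 4 mm above the console's top; fine tick marks every 15 degrees are decoration.
- pointer (a joint): Angle of the pointer about the vertical, rad, counter-clockwise seen from above positive; at 0 it points along the console's +x. Stops at -0.9 and 2.9. Stiff: about 0.09 N m of friction, stays where it is left.
- pointer_tip (a point): Tip of the black pointer handle, 60 mm from the axis and 20 mm above the console's top. The handle is one-armed: a round hub of radius 22 mm and 30 mm tall, its underside 1 mm above the dial face, with one straight arm 14 mm wide reaching from the hub to the pointed tip, the arm's faces 4 to 28 mm above the dial face.
- index: The dark steel index tab, fixed on the rim of the dial: its origin lies on the dial's axis at the level of the dial face, and its x axis points from there to the tab. The tab is 22 mm wide, 6 mm tall, from 63.5 to 85 mm from the axis, with its point towards the axis. It does not move. It lies counter-clockwise of the pointer's start, seen from above, 0.6 to 3.3 rad away.
- index_mark (a point): The inward point of the index tab, 63.5 mm from the dial's axis, 6 mm above the dial face.
- cover (a joint): Travel of the clear splash cover, m: 0 fully shut over the dial, growing to 0.19 fully open as it slides to the console's -y. About 2 N of friction; it stays where it is left.
- cover_handle (a point): Top centre of the cover's aluminium bar handle: 100 mm long along the console's x, 14 mm thick, standing 32 mm above the cover's top; its top is 145 mm above the bench. The cover is a clear hood 198 (x) x 180 (y) mm with 4 mm walls and top, open below, its top 113 mm above the bench; the handle stands at its middle.
- tin: Loose closed tin, radius 45 mm, 120 mm tall, upright on the bench beyond the console's +y end; origin at the centre of its underside.
- tape: Loose roll of tape lying flat, outer radius 55 mm, 48 mm tall, beyond the console's -y end; origin at the centre of its underside.

How it is judged (in metres and radians):
On the way, in this order (a step that is already met when the one before it is completed fails the run):
1. the splash cover has been slid open (at least 170 of its 190 mm) (value of joint cover above 0.17 m), for 0.1 s.
2. the pointer's tip points at the index tab (within 5 mm sideways at the tip), with the cover still off the dial (y of pointer_tip in the frame of index between -0.005 and 0.005 m and x of pointer_tip in the frame of index above 0.04 m and value of joint cover above 0.12 m), for 0.2 s.
At the end, for the whole second after the job is handed in: The pointer's tip is within 5 mm (sideways) of the line from the dial's axis to the index tab, on the tab's side; the cover is shut to within 6 mm of its stop; both are at rest (y of pointer_tip in the frame of index between -0.005 and 0.005 m and x of pointer_tip in the frame of index above 0.04 m and value of joint cover below 0.006 m and velocity of joint cover between -0.02 and 0.02 m/s and velocity of joint pointer between -0.02 and 0.02 rad/s); the robot touches nothing.
It fails at once if the tin is shifted more than 30 mm (distance of tin from where it was at the start of the episode above 0.03 m).
It fails at once if the tape is shifted more than 30 mm (distance of tape from where it was at the start of the episode above 0.03 m).
It fails at once if the tin is tipped (angle between tin's own z axis and vertical above 0.4 rad).
It also fails if it takes over 58 s, if anything falls off the work surface, if the arm or the gripper's body presses on something with over 40 N, if the wrist force passes 120 N, or if a joint passes its speed limit or range.

## Working session

There is one attempt and no reset: what is moved stays moved. The work goes in short steps, Python scripts to look and compute and a tool call to move; the robot and the scene stay as the last step left them, time stands still between calls to the robot, and variables do not carry over. Pictures are saved under pics/ and viewed, at most 10 in all, crops included, and the job is handed in when it is done.

Besides the shell and the picture viewer there is one more tool, called after "Call:" as a command line: name --argument value ..., lists and objects as JSON in quotes. play_rows: Moves the arm, as the interface text tells. Its arguments: {"type":"object","properties":{"rows":{"type":"string"}},"required":["rows"]}

```bash
mkdir -p pics; ls; python3 - <<'E'
from cell import read_state, cams, env
import cv2, numpy as np
for n in ["scene","side"]:
    im,d=cams.get_image(n); cv2.imwrite(f"pics/{n}0.png",im[:,:,::-1]); np.savez(f"pics/{n}0.npz",im=im,d=d)
    m=cams.camera_model(n); print(n,np.round(m["R"],3).tolist(),np.round(m["t"],1),np.round(m["camera_matrix"],1).tolist(),m["dist_coeffs"])
s=read_state(); print(s["t"],s["tool_pos"],s["orientation"],s["finger_gap"],s["force"])
E
```

```text
pics
scene [[-0.287, 0.958, 0.006], [0.544, 0.168, -0.822], [-0.789, -0.233, -0.569]] [ 122.2 -206.  1330. ] [[473.3, 0.0, 309.6], [0.0, 473.3, 245.8], [0.0, 0.0, 1.0]] [-0.10816228  0.          0.          0.          0.        ]
side [[0.687, -0.727, -0.003], [-0.521, -0.489, -0.7], [0.507, 0.483, -0.714]] [-371.1  387.4  764.6] [[561.5, 0.0, 325.8], [0.0, 561.5, 231.5], [0.0, 0.0, 1.0]] [0.0403022 0.        0.        0.        0.       ]
0.1 [239.20704576 522.08958316 204.4198907 ] [-6.69775249e-01 -3.06865022e+00  2.95931661e-03] 93.5972786963402 [ 0.20626442 -0.1844082  -0.05909193]
```

View pics/scene0.png

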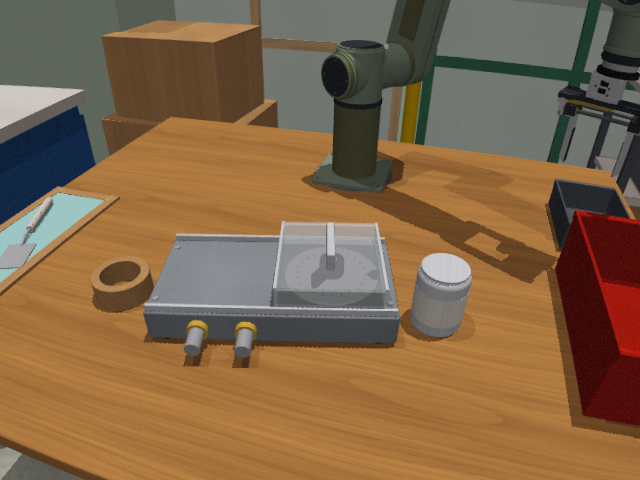

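View pics/side0.png

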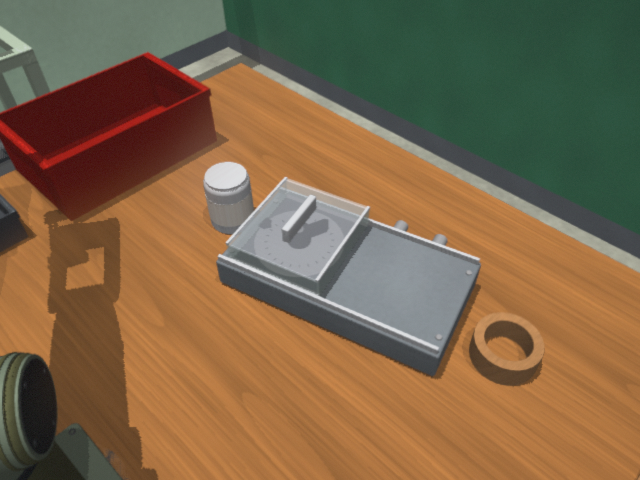

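The scene view shows the console with its cover shut at right (handle around 331,245), the tin at (440,295) and the tape at (122,283). The side view shows the same, with the handle at (300,217). Next I'll fit the console's outline from depth and triangulate the handle.

```bash
cat > h.py <<'E'
import numpy as np, cv2
from cell import read_state, cams, env
def ray(m,uv):
    p=cv2.undistortPoints(np.array(uv,float).reshape(-1,1,2),np.array(m["camera_matrix"]),np.array(m["dist_coeffs"])).reshape(-1,2)
    R=np.array(m["R"]);c=-R.T@np.array(m["t"])
    return c,np.c_[p,np.ones(len(p))]@R
def plane(m,uv,z):
    c,d=ray(m,uv); return c+d*((z-c[2])/d[:,2])[:,None]
def cloud(m,d):
    v,u=np.nonzero(d>0); c,r=ray(m,np.c_[u,v]); return c+r*d[v,u][:,None],u,v
def tri(m1,a,m2,b):
    c1,d1=ray(m1,[a]);c2,d2=ray(m2,[b]);d1=d1[0];d2=d2[0]
    s=np.linalg.lstsq(np.c_[d1,-d2],c2-c1,rcond=None)[0]
    p,q=c1+s[0]*d1,c2+s[1]*d2; return (p+q)/2,np.linalg.norm(p-q)
E
python3 - <<'E'
from h import *
M={n:cams.camera_model(n) for n in("scene","side")}
print("handle ends",tri(M["scene"],(331,224),M["side"],(313,199)),tri(M["scene"],(331,254),M["side"],(287,233)))
A=[]
for n in M:
    f=np.load(f"pics/{n}0.npz"); P,u,v=cloud(M[n],f["d"])
    k=(P[:,2]>55)&(P[:,2]<80)
    mk=np.zeros((480,640),np.uint8); mk[v[k],u[k]]=1
    nl,l,st,ce=cv2.connectedComponentsWithStats(mk)
    for i in range(1,nl):
        if st[i,4]>300:
            Q=P[k][l[v[k],u[k]]==i]; r=cv2.minAreaRect(Q[:,:2].astype(np.float32)); print(n,st[i],np.round(np.r_[r[0],r[1],r[2]],1),np.median(Q[:,2]))
    # handle top: z 138..150
    for lo,hi,nm in((138,150,"hnd"),(112,124,"tin"),(44,51,"tape")):
        k2=(P[:,2]>lo)&(P[:,2]<hi)
        mk[:]=0; mk[v[k2],u[k2]]=1
        nl,l,st,ce=cv2.connectedComponentsWithStats(mk)
        for i in range(1,nl):
            if st[i,4]>60:
                Q=P[k2][l[v[k2],u[k2]]==i]; r=cv2.minAreaRect(Q[:,:2].astype(np.float32)); print(n,nm,st[i],np.round(np.r_[r[0],r[1],r[2]],1),np.median(Q[:,2]))
E
```

```text
handle ends (array([564.08197549,  65.80995186, 174.25727296]), np.float64(22.435769681003606)) (array([528.76872912,  75.8245473 ,  99.91622061]), np.float64(12.454586729094258))
scene [109  65 154  31 954] [-471.1 -771.9  321.   647.8   31.3] 67.83055231027282
scene [430  65 159  24 723] [-1037.8   472.1    62.5   687.      1.1] 65.32832284451945
scene [  0  67 109  10 574] [-5.272e+02 -1.530e+03  3.230e+01  6.609e+02  1.000e+00] 67.52643222919016
scene [  0 123  87  59 811] [ 230.4 -850.4  368.6   17.     0.9] 67.33091241890406
scene [333 148  45  17 382] [ 36.3  10.7  55.8 119.6  15.2] 67.94490669893474
scene [554 179  77  51 837] [118.7 600.  153.2 233.3  89.5] 65.42713482781289
scene [  143   233   258    90 12276] [575.  -19.9 221.4 420.8  15.3] 65.08769459972211
scene [ 563  237   77  163 1610] [503.9 505.5 386.7  62.3   9.3] 67.61709435014228
scene [589 242  51  20 532] [3.144e+02 6.045e+02 9.000e+00 1.087e+02 2.000e-01] 67.76649889107159
scene [413 285  55  31 618] [566.6 266.9  90.8  41.5  88.4] 67.64234241615418
scene hnd [261  32 125  11 297] [-1.1484e+03 -4.1430e+02  3.
[... 4225 characters left out ...]
7596949999465
side tape [ 29  87 149  60 410] [536.2 737.1  97.6 343.7  74.4] 47.53663290173023
side tape [ 33 124 181  83 489] [481.3 510.4 121.3 398.1  72. ] 47.28299783796422
side tape [208 202  45  18 116] [525.6 244.8  38.3  88.1  55.6] 47.557924804499294
side tape [  0 219  21  13  74] [2.115e+02 5.266e+02 3.880e+01 9.200e+00 2.000e-01] 47.39712805419674
side tape [394 220  13  10  74] [726.2 -20.3  27.5  19.1   7.1] 46.55324570363797
side tape [433 234  14  11  80] [748.6 -97.7  27.   20.4   3.9] 45.91255038801478
side tape [235 275 204  90 494] [474.3 -70.5   5.3 378.8  15.4] 47.29484171457477
side tape [ 473  312   72   60 1740] [ 638.  -310.   110.1  109.4   46.7] 47.66299982687593
```

The console fits at (573.7, -21) with yaw 15.35°. Its size (221×420) matches the text, and the handle top is at (549, 72, 145). First I turn the tool so that its y lies along the console's y.

Call:
play_rows --rows "0 0 0 -1 0;0 0 0 -1 0;0 0 0 -1 0;0 0 0 -1 0;0 0 0 -1 0"

```text
t: 0.6
tool_pos: [239.3, 522.3, 204.7]
orientation: [0.429, -3.111, 0.002]
force: [-0.1, -0.8, -0.0]
finger_gap: 94.2
gripper_force: 0.0
```

Call:
play_rows --rows "-0.45 -1 0 0 0.3;-0.45 -1 0 0 0.3;-0.45 -1 0 0 0.3;-0.45 -1 0 0 0.3;-0.45 -1 0 0 0.3;-0.45 -1 0 0 0.3;-0.45 -1 0 0 0.3;-0.45 -1 0 0 0.3;-0.45 -1 0 0 0.3;-0.45 -1 0 0 0.3"

```text
t: 1.6
tool_pos: [519.7, 183.1, 205.0]
orientation: [0.42, -3.113, -0.0]
force: [0.5, -0.1, 0.2]
finger_gap: 65.7
gripper_force: 0.0
```

```bash
cat >> h.py <<'E'
Y0=np.deg2rad(15.35); XC=np.array([np.cos(Y0),np.sin(Y0)]); YC=np.array([-np.sin(Y0),np.cos(Y0)])
def go(target,z=None):
    "needed tool shift (units of 40mm) to a world xy target"
    s=read_state(); R=cv2.Rodrigues(np.array(s["orientation"]))[0]
    p=s["tool_pos"]; t=np.array([*target,p[2] if z is None else z])
    print("t",round(s["t"],2),"pos",np.round(p,1),"yawY",np.round(np.degrees(np.arctan2(R[1,1],R[0,1])),2),"shift",np.round(R.T@(t-p)/40,3),"F",np.round(s["force"],1),"gap",round(s["finger_gap"],1),"j",np.round(s["joints"],2))
E
python3 -c "
from h import *
go((549,72.1),120)"
```

```text
t 1.6 pos [519.7 183.1 205. ] yawY 105.37 shift [ 0.029 -2.871  2.124] F [ 0.5 -0.1  0.2] gap 65.7 j [ 0.18  0.16  1.6   0.    1.38 -1.66]
```

Call:
play_rows --rows "0 -0.96 0 0 0.3;0 -0.96 0 0 0.3;0 -0.95 0 0 0.3;0 0 0 0 0.3;0 0 0.8 0 0.3;0 0 0.8 0 0.3;0 0 0.5 0 0.3;0 0 0 0 0.3;0 0 0 0 0.3"

```text
t: 2.5
tool_pos: [549.3, 74.6, 121.4]
orientation: [0.421, -3.112, -0.0]
force: [0.1, 0.1, 0.1]
finger_gap: 65.9
gripper_force: 0.0
```

Call:
play_rows --rows "0 0 0 0 1;0 0 0 0 1;0 0 0 0 1;0 0 0 0 1;0 0 0 0 1;0 0 0 0 1"

```text
t: 3.1
tool_pos: [549.7, 74.0, 121.6]
orientation: [-0.42, 3.113, -0.0]
force: [-0.1, 1.0, -0.2]
finger_gap: 21.1
gripper_force: 0.0
```

```bash
python3 -c "
from h import *
go((599,-111))"
```

```text
t 3.1 pos [549.7  74.  121.6] yawY 105.37 shift [ 0.038 -4.787  0.   ] F [-0.1  1.  -0.2] gap 21.1 j [-0.02  0.25  1.68 -0.    1.22 -1.86]
```

Fingers are still closing on the 14 mm bar.

Call:
play_rows --rows "0 0 0 0 1;0 0 0 0 1;0 0 0 0 1;0 0 0 0 1"

```text
t: 3.5
tool_pos: [549.7, 73.7, 121.5]
orientation: [-0.42, 3.113, -0.001]
force: [0.2, -1.8, -0.3]
finger_gap: 13.9
gripper_force: 30.0
```

Call:
play_rows --rows "0 -0.5 0 0 1;0 -0.5 0 0 1;0 -0.5 0 0 1;0 -0.5 0 0 1;0 -0.5 0 0 1;0 -0.5 0 0 1;0 -0.5 0 0 1;0 -0.5 0 0 1;0 -0.5 0 0 1"

```text
t: 4.4
tool_pos: [597.3, -99.9, 121.5]
orientation: [0.421, -3.113, -0.002]
force: [-1.1, 2.0, 2.7]
finger_gap: 13.6
gripper_force: 30.0
```

```bash
python3 -c "
from h import *
go((599.5,-112))"
```

```text
t 4.4 pos [597.3 -99.9 121.5] yawY 105.4 shift [ 0.027 -0.307 -0.   ] F [-1.1  2.   2.7] gap 13.6 j [-0.31  0.35  1.54  0.    1.25 -2.15]
```

Call:
play_rows --rows "0 -0.15 0 0 1;0 -0.12 0 0 1;0 0 0 0 1;0 0 0 0 0.6;0 0 0 0 0.6;0 0 0 0 0.6;0 0 -1 0 0.6;0 0 -1 0 0.6"

```text
t: 5.2
tool_pos: [598.9, -109.8, 200.2]
orientation: [0.419, -3.109, -0.003]
force: [0.2, 0.8, 0.6]
finger_gap: 37.5
gripper_force: 0.0
```

```bash
python3 - <<'E'
from h import *
go((548,75),220)
for n in("scene","side"):
    im,d=cams.get_image(n); np.savez(f"pics/{n}1.npz",im=im,d=d); cv2.imwrite(f"pics/{n}1.png",im[:,:,::-1])
    P,u,v=cloud(cams.camera_model(n),d); k=(abs(P[:,2]-145)<5)&(abs(P[:,0]-590)<80)&(abs(P[:,1]+80)<120)
    if k.sum()>20: print(n,cv2.minAreaRect(P[k][:,:2].astype(np.float32)))
# rectify dial at z=97(arm top) & z=69 from side
    m=cams.camera_model(n)
    g=np.mgrid[-100:100:0.5,-100:100:0.5]; # rows: y down
    yy=-g[0].ravel(); xx=g[1].ravel()
    c=np.array([573.7,-21])+100*YC
    w=c+xx[:,None]*XC+yy[:,None]*YC
    X=np.c_[w,np.full(len(w),97.)]
    uv=cv2.projectPoints(X,cv2.Rodrigues(np.array(m["R"]))[0],np.array(m["t"]),np.array(m["camera_matrix"]),np.array(m["dist_coeffs"]))[0].reshape(400,400,2).astype(np.float32)
    r=cv2.remap(im,uv[...,0],uv[...,1],cv2.INTER_LINEAR); cv2.imwrite(f"pics/{n}1r.png",r[:,:,::-1])
cv2.imwrite("pics/dial1.png",np.hstack([cv2.imread("pics/scene1r.png"),cv2.imread("pics/side1r.png")]))
E
```

```text
t 5.2 pos [ 598.9 -109.8  200.2] yawY 105.36 shift [ 0.006  4.793 -0.483] F [0.2 0.8 0.6] gap 37.5 j [-0.32  0.28  1.46 -0.    1.41 -2.16]
scene ((597.7449951171875, -107.28811645507812), (102.50862121582031, 13.492584228515625), 15.856781005859375)
side ((596.533447265625, -108.28782653808594), (99.05181884765625, 14.719865798950195), 15.302005767822266)
```

View pics/dial1.png

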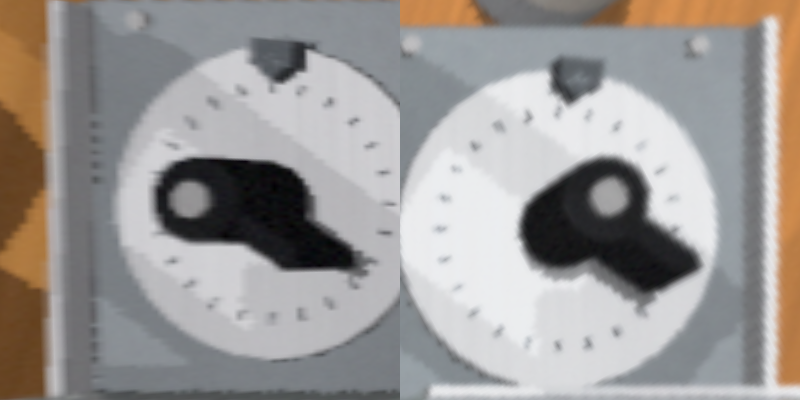

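The rectified views (500 mm/1000 px, left scene, right side) show the cover well open. The index tab is close to the console's +y ((280,60) and (577,80)), and the pointer is at about -35° (tip at (355,265) and (697,265)). I'll take a close look with the wrist camera.

Call:
play_rows --rows "0 0.8 -0.5 0 1;0 0.8 -0.5 0 1;0 0.8 -0.5 0 1;0 0.8 -0.5 0 1;0 0 0 0 1;0 0 0 0 1"

```text
t: 5.9
tool_pos: [566.4, 13.5, 281.3]
orientation: [-0.422, 3.112, -0.002]
force: [0.3, -0.0, -0.4]
finger_gap: 0.8
gripper_force: 0.0
```

```bash
python3 - <<'E'
from h import *
go((548,75),220)
m=cams.camera_model("wrist"); im,d=cams.get_image("wrist"); np.savez("pics/w1.npz",im=im,d=d,R=m["R"],t=m["t"]); cv2.imwrite("pics/w1.png",im[:,:,::-1])
R=np.array(m["R"]);print(-R.T@np.array(m["t"]),R.round(2).tolist())
c=np.array([[547.3,75.4,69.]])
print(cv2.projectPoints(c,cv2.Rodrigues(R)[0],np.array(m["t"]),np.array(m["camera_matrix"]),np.array(m["dist_coeffs"]))[0])
E
```

```text
t 5.9 pos [566.4  13.5 281.3] yawY 105.44 shift [0.036 1.606 1.53 ] F [ 0.3 -0.  -0.4] gap 0.8 j [-0.13  0.14  1.46 -0.    1.54 -1.97]
[496.58967106  -4.65477948 461.09885654] [[-0.27, 0.96, 0.0], [0.93, 0.26, 0.25], [0.24, 0.07, -0.97]]
[[[380.67798007 203.50222476]]]
```

View pics/w1.png

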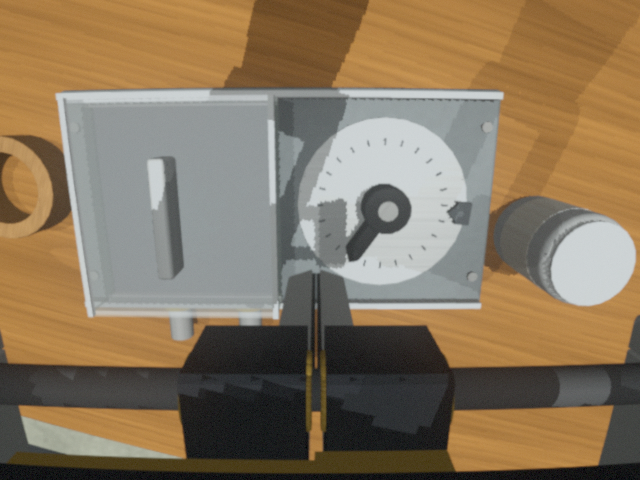

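The wrist view shows the dial centred at about (385,203), hub at (387,210), pointer tip at (352,258) and index tab at (460,212). Now to measure them.

```bash
cat >> h.py <<'E'
DC=np.array([573.7,-21])+100*YC
def dial(name="wrist",c=None,save=None):
    m=cams.camera_model(name); im,d=cams.get_image(name)
    if save: cv2.imwrite(save,im[:,:,::-1])
    return measure(m,im,d,c)
def loc(P,c): return np.c_[(P-c)@XC,(P-c)@YC]
def measure(m,im,d,c=None):
    lum=im.max(2).astype(int)
    P,u,v=cloud(m,d); L=lum[v,u]
    if c is None:   # dial centre: bright face contour by depth-plane ray casting
        F=plane(m,np.c_[u,v],69)[:,:2]; q=loc(F,DC)
        k=(L>185)&(np.hypot(*q.T)<95); mk=np.zeros(lum.shape,np.uint8); mk[v[k],u[k]]=255
        h=cv2.convexHull(np.c_[u[k],v[k]].astype(np.int32)).reshape(-1,2); H=plane(m,h,69)[:,:2].astype(np.float32)
        print("face circle",cv2.minEnclosingCircle(H),"prior",DC)
        c=DC
    out={}
    F=plane(m,np.c_[u,v],75)[:,:2]; q=loc(F,c); r=np.hypot(*q.T); a=np.arctan2(q[:,1],q[:,0])
    k=(L<110)&(r>62)&(r<84)&(a>0)&(a<3.3); mk=np.zeros(lum.shape,np.uint8); mk[v[k],u[k]]=1
    n,l,st,ce=cv2.connectedComponentsWithStats(mk)
    i=1+np.argmax(st[1:,4]); p=plane(m,[ce[i]],75)[:,:2]; lp=loc(p,c)[0]; print("index",ce[i],st[i],"r",np.hypot(*lp),"ang",np.arctan2(lp[1],lp[0]))
    F=plane(m,np.c_[u,v],97)[:,:2]; q=loc(F,c)
    k=(L<75)&(np.hypot(*q.T)<68); mk[:]=0; mk[v[k],u[k]]=1
    k3=(np.hypot(*loc(P[:,:2],c).T)<68)&(P[:,2]>90)&(P[:,2]<105); 
    Q=loc(P[k3][:,:2],c); rr=np.hypot(*Q.T); A=Q[rr>27]; A2=A.mean(0)
    print("cloud arm n",len(A),"z",np.median(P[k3][:,2]),"centroid ang",np.arctan2(A2[1],A2[0]),"rmax",rr.max())
    # axis line fit of arm top
    vx,vy,x0,y0=cv2.fitLine(A.astype(np.float32),cv2.DIST_L2,0,.01,.01).ravel(); print("line dir",np.arctan2(vy,vx),"offset from c",x0*vy-y0*vx)
    Hb=Q[(rr<30)]; print("hub centre guess (P z>98)",np.round(loc(P[(np.hypot(*loc(P[:,:2],c).T)<30)&(P[:,2]>98)][:,:2],c).mean(0),1))
E
python3 - <<'E'
from h import *
m=cams.camera_model("wrist"); f=np.load("pics/w1.npz"); m=dict(m,R=f["R"],t=f["t"]); measure(m,f["im"],f["d"])
E
```

```text
face circle ((547.9349365234375, 77.43218994140625), 82.80259704589844) prior [547.22853155  75.43267785]
index [459.00403226 211.97580645] [448 202  21  22 248] r 76.12416275654095 ang 1.4797556590717345
cloud arm n 503 z 100.28011707702262 centroid ang -0.5889029466105457 rmax 59.046162615802054
line dir -0.5807074 offset from c 0.33978653
hub centre guess (P z>98) [-12.9  -3.2]
```

The robot, wrist and depth values agree on the dial centre at about (547.9, 77.2). The index sits near +1.49 rad and the pointer at -0.58 rad. I'll grip the arm across its faces and turn it about the axis, first twisting the tool so its x points outward along the arm.

Call:
play_rows --rows "0 0 0 1 0.5;0 0 0 1 0.5;0 0 0 1 0.5;0 0 0 1 0.5;0 0 0 1 0.5;0 0 0 1 0.5;0 0 0 1 0.5;0 0 0 1 0.5;0 0 0 1 0.5;0 0 0 1 0.5"

```text
t: 6.95
tool_pos: [565.9, 11.8, 279.2]
orientation: [-1.689, -2.646, 0.003]
force: [0.3, 0.0, 0.2]
finger_gap: 47.0
gripper_force: 0.0
```

Call:
play_rows --rows "0 0 0 1 0.5;0 0 0 1 0.5;0 0 0 1 0.5;0 0 0 1 0.5;0 0 0 1 0.5;0 0 0 1 0.5;0 0 0 1 0.5;0 0 0 1 0.5;0 0 0 1 0.5;0 0 0 1 0.5"

```text
t: 7.95
tool_pos: [565.8, 11.8, 279.2]
orientation: [-2.996, -0.942, 0.005]
force: [0.4, -0.1, 0.5]
finger_gap: 47.3
gripper_force: 0.0
```

Call:
play_rows --rows "0 0 0 1 0.5;0 0 0 1 0.5;0 0 0 1 0.5;0 0 0 1 0.5;0 0 0 1 0.5;0 0 0 1 0.5;0 0 0 0.66 0.5;0 0 0 0 0.5"

```text
t: 8.75
tool_pos: [565.9, 12.0, 279.4]
orientation: [3.102, -0.492, -0.005]
force: [0.4, -1.0, 0.0]
finger_gap: 47.0
gripper_force: 0.0
```

```bash
python3 -c "
from h import *
go((586.0,64.9),80)
dial('wrist',np.array([547.9,77.2]),'pics/w2.png')
"
```

```text
t 8.75 pos [565.9  12.  279.4] yawY -108.02 shift [ 0.085 -1.419  4.982] F [ 0.4 -1.   0. ] gap 47.0 j [-0.13  0.14  1.46 -0.    1.54  1.75]
index [242.74597274 309.07930607] [219 294  47  29 807] r 72.12762944152358 ang 2.2854752325440524
cloud arm n 562 z 100.29043953492447 centroid ang -0.6198951050037763 rmax 60.557310778484705
line dir -0.5937481 offset from c 1.1151886
hub centre guess (P z>98) [ 1.8 -1.6]
```

View pics/w2.png

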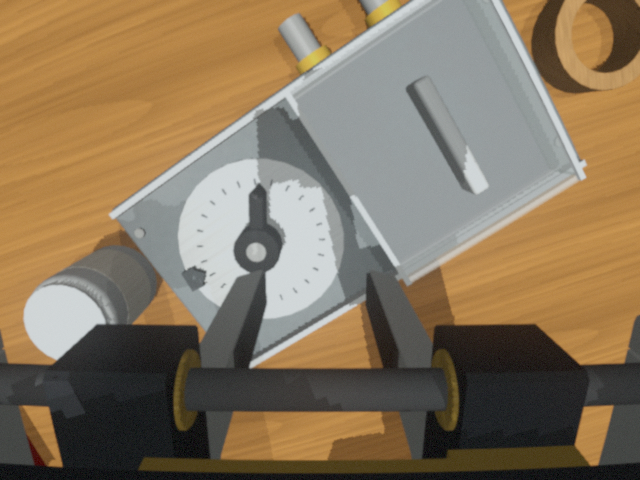

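The wrist view shows the arm lined up with the tool's x axis (hub at (257,250), tip at (259,185)) and the index at (195,277). I'm going down over the arm.

Call:
play_rows --rows "0.04 -0.7 0.4 0 0.5;0.045 -0.72 0.4 0 0.5;0 0 0.8 0 0.5;0 0 0.8 0 0.5;0 0 0.8 0 0.5;0 0 0.8 0 0.5;0 0 0.5 0 0.5;0 0 0.3 0 0.5;0 0 0.25 0 0.5;0 0 0 0 0.5"

```text
t: 9.8
tool_pos: [586.3, 66.2, 78.2]
orientation: [3.103, -0.488, -0.003]
force: [-0.8, -0.3, -0.2]
finger_gap: 47.0
gripper_force: 0.0
```

```bash
python3 -c "
from h import *
go((586.0,64.9),76)
"
```

```text
t 9.8 pos [586.3  66.2  78.2] yawY -107.89 shift [0.003 0.033 0.055] F [-0.8 -0.3 -0.2] gap 47.0 j [-0.03  0.37  1.61 -0.    1.16  1.85]
```

Call:
play_rows --rows "0 0 0.03 0 1;0 0 0 0 1;0 0 0 0 1;0 0 0 0 1;0 0 0 0 1;0 0 0 0 1;0 0 0 0 1;0 0 0 0 1;0 0 0 0 1"

```text
t: 10.7
tool_pos: [587.8, 64.8, 79.3]
orientation: [3.101, -0.487, 0.003]
force: [0.3, -5.9, 2.7]
finger_gap: 14.2
gripper_force: 29.8
```

```bash
python3 -c "
from h import *
go((586.0,64.9),76)
m=cams.camera_model('side'); im,d=cams.get_image('side'); cv2.imwrite('pics/s2.png',cv2.resize(im[130:330,180:400,::-1],None,fx=2.5,fy=2.5))
"
```

```text
t 10.7 pos [587.8  64.8  79.3] yawY -107.85 shift [-0.045  0.011  0.082] F [ 0.3 -5.9  2.7] gap 14.2 j [-0.03  0.37  1.61 -0.    1.16  1.85]
```

View pics/s2.png

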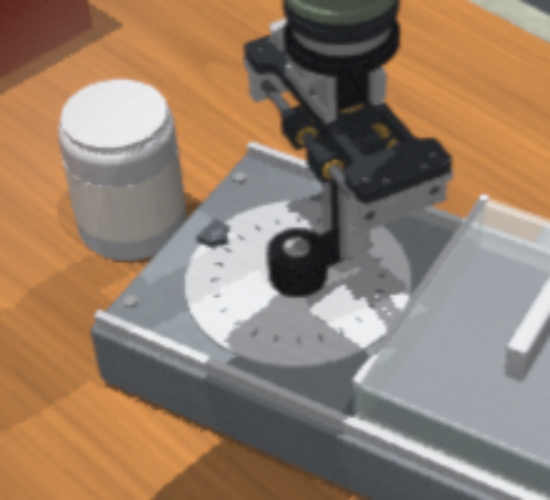

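The side crop shows the fingers holding the arm with the hub clear (gap 14.2 mm, as expected). I'm turning it along the arc now.

Call:
play_rows --rows "-0.01 -0.139 0 -1 1;-0.01 -0.139 0 -1 1;-0.01 -0.139 0 -1 1;-0.01 -0.139 0 -1 1;-0.01 -0.139 0 -1 1"

```text
t: 11.25
tool_pos: [585.8, 92.2, 79.2]
orientation: [3.079, 0.611, -0.002]
force: [-2.7, -6.7, 5.3]
finger_gap: 13.7
gripper_force: 29.6
```

```bash
python3 -c "
from h import *
go((547.9,77.2))
"
```

```text
t 11.25 pos [585.8  92.2  79.2] yawY -67.56 shift [-1.019 -0.016  0.002] F [-2.7 -6.7  5.3] gap 13.7 j [ 0.01  0.37  1.61 -0.    1.16  1.19]
```

Call:
play_rows --rows "-0.01 -0.14 0 -1 1;-0.01 -0.14 0 -1 1;-0.01 -0.14 0 -1 1;-0.01 -0.14 0 -1 1;-0.01 -0.14 0 -1 1;-0.01 -0.14 0 -1 1;-0.01 -0.14 0 -1 1;-0.01 -0.14 0 -1 1;-0.01 -0.14 0 -1 1;0 0 0 0 1"

```text
t: 12.25
tool_pos: [544.6, 117.0, 79.1]
orientation: [2.137, 2.301, -0.006]
force: [-3.6, -5.7, 5.4]
finger_gap: 13.7
gripper_force: 29.9
```

```bash
python3 -c "
from h import *
go((547.9,77.2))
im,d=cams.get_image('wrist'); cv2.imwrite('pics/w3.png',im[:,:,::-1])
"
```

```text
t 12.25 pos [544.6 117.   79.1] yawY 4.23 shift [-0.999  0.009  0.003] F [-3.6 -5.7  5.4] gap 13.7 j [ 0.06  0.31  1.7  -0.    1.14 -0.01]
```

View pics/w3.png

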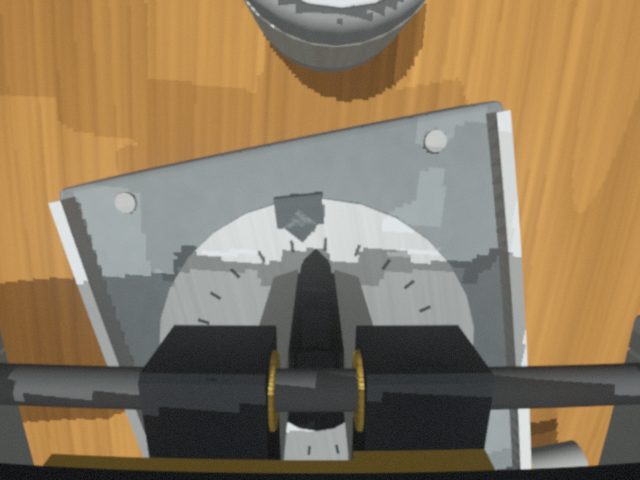

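The wrist view shows the index's inner point at (300,241), its outer edge from (275,197) to (323,193), and the pointer tip at (316,250). A little more CCW turn is needed.

```bash
python3 - <<'E'
from h import *
m=cams.camera_model("wrist")
ang=lambda p,c:(np.degrees(np.arctan2(*(p-c)[::-1])),np.hypot(*(p-c)))
for c in (np.array([547.9,77.2]),np.array([547.5,76.3])):
    for n,uv,z in(("mark",(300,240),75),("outL",(274.5,197),75),("outR",(323,193),75),("tip",(316,250),97),("tip",(316,250),90)):
        p=plane(m,[uv],z)[0,:2]; print(n,p.round(1),np.round(ang(p,c),2))
    p=(plane(m,[(274.5,197)],75)+plane(m,[(323,193)],75))[0,:2]/2; print("outmid",p.round(1),np.round(ang(p,c),2))
E
```

```text
mark [536.1 140.2] [100.6   64.11]
outL [523.2 159.6] [106.66  86.02]
outR [545.1 163. ] [91.87 85.89]
tip [543.5 142.5] [93.89 65.45]
tip [543.6 140.4] [93.89 63.35]
outmid [534.2 161.3] [99.27 85.24]
mark [536.1 140.2] [100.11  64.92]
outL [523.2 159.6] [106.24  86.77]
outR [545.1 163. ] [91.58 86.77]
tip [543.5 142.5] [93.49 66.33]
tip [543.6 140.4] [93.48 64.22]
outmid [534.2 161.3] [98.91 86.06]
```

Call:
play_rows --rows "-0.003 -0.054 0 -0.39 1;-0.003 -0.054 0 -0.39 1;0 0 0 0 1;0 0 0 0 1;0 0 0 0 1"

```text
t: 12.8
tool_pos: [540.3, 116.4, 79.1]
orientation: [-2.012, -2.412, 0.006]
force: [-4.6, -6.2, 6.4]
finger_gap: 13.7
gripper_force: 29.9
```

```bash
python3 -c "
from h import *
go((547.9,77.2))
im,d=cams.get_image('wrist'); cv2.imwrite('pics/w4.png',cv2.resize(im[170:330,210:430,::-1],None,fx=3,fy=3))
"
```

```text
t 12.8 pos [540.3 116.4  79.1] yawY 10.32 shift [-0.999  0.011  0.002] F [-4.6 -6.2  6.4] gap 13.7 j [ 0.06  0.3   1.71 -0.    1.14 -0.12]
```

View pics/w4.png

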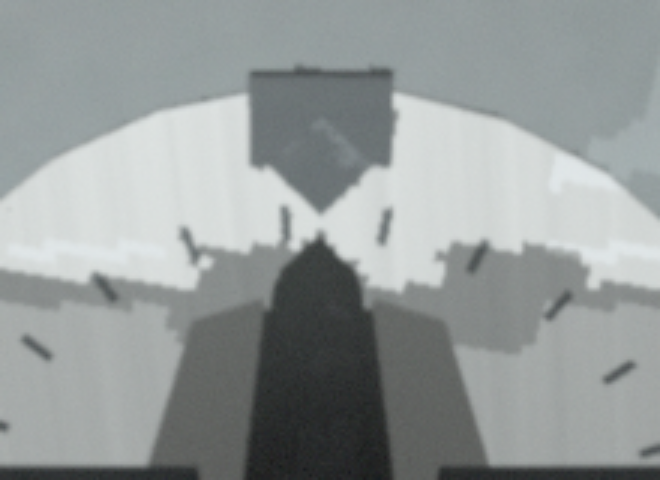

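The tip at (319,237) and the index point at (320,213) line up, and the tab's edges (249 and 392) are centred on 320. I'll release and lift.

Call:
play_rows --rows "0 0 0 0 0.85;0 0 0 0 0.7;0 0 0 0 0.6;0 0 0 0 0.6;0 0 0 0 0.6;0 0 -0.5 0 0.6;0 0 -0.8 0 0.6;0 0 -0.8 0 0.6;0 0 -0.8 0 0.6;0 0 0 0 0.6"

```text
t: 13.85
tool_pos: [545.3, 118.7, 199.8]
orientation: [2.007, 2.407, 0.012]
force: [0.4, 0.3, 0.8]
finger_gap: 37.9
gripper_force: 0.0
```

```bash
python3 -c "
from h import *
go((547.9,77.2))
im,d=cams.get_image('wrist'); cv2.imwrite('pics/w5.png',cv2.resize(im[140:340,200:440,::-1],None,fx=3,fy=3))
"
```

```text
t 13.85 pos [545.3 118.7 199.8] yawY 10.35 shift [-1.031 -0.122 -0.   ] F [0.4 0.3 0.8] gap 37.9 j [ 0.06  0.17  1.6   0.    1.36 -0.12]
```

View pics/w5.png

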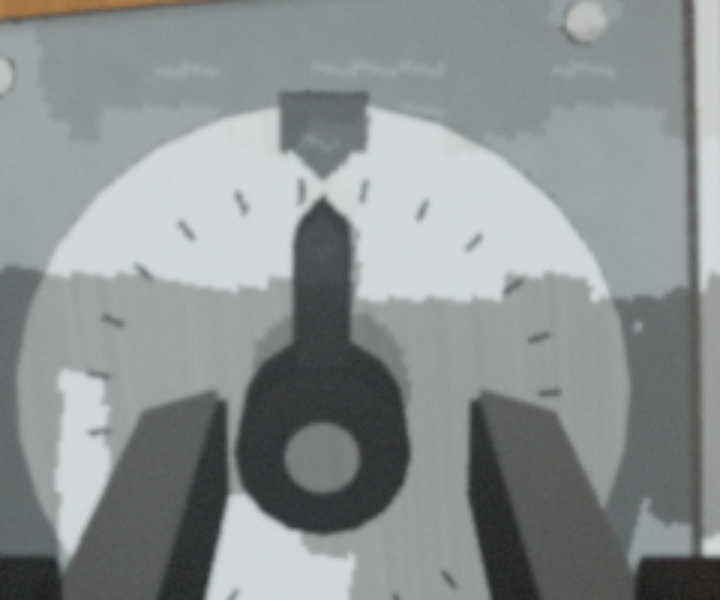

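Released and still set: tip at (322,200), mark at (323,180) and hub at (322,455) are in line. Back to the cover handle.

Call:
play_rows --rows "0 0 0 1 0.4;0 0 0 1 0.4;0 0 0 1 0.4;0 0 0 1 0.4;0 0 0 1 0.4;0 0 0 1 0.4;0 0 0 1 0.4;0 0 0 1 0.4;0 0 0 1 0.4;0 0 0 1 0.4"

```text
t: 14.9
tool_pos: [540.0, 118.1, 191.7]
orientation: [-3.093, -0.546, 0.006]
force: [-0.2, -0.4, 0.1]
finger_gap: 56.2
gripper_force: 0.0
```

Call:
play_rows --rows "0 0 0 0.62 0.4;0 0 0 0 0.4"

```text
t: 15.1
tool_pos: [540.1, 118.1, 192.0]
orientation: [-3.113, -0.421, 0.006]
force: [-0.2, 0.2, 0.0]
finger_gap: 56.3
gripper_force: 0.0
```

```bash
python3 -c "
from h import *
go((599,-109),121)
"
```

```text
t 15.1 pos [540.1 118.1 192. ] yawY -74.61 shift [-0.081  5.866  1.769] F [-0.2  0.2  0. ] gap 56.3 j [0.06 0.17 1.61 0.   1.36 1.36]
```

Call:
play_rows --rows "-0.04 0.84 0 0 0.4;-0.04 0.84 0 0 0.4;0 0.84 0 0 0.4;0 0.84 0 0 0.4;0 0.84 0 0 0.4;0 0.84 0 0 0.4;0 0.83 0 0 0.4;0 0 0 0 0.4;0 0 0 0 0.4"

```text
t: 16.0
tool_pos: [599.9, -109.3, 192.7]
orientation: [-3.112, -0.42, 0.004]
force: [-0.5, 0.5, -0.8]
finger_gap: 56.5
gripper_force: 0.0
```

```bash
python3 -c "
from h import *
go((599,-109),121)
"
```

```text
t 16.0 pos [ 599.9 -109.3  192.7] yawY -74.64 shift [-0.015 -0.009  1.793] F [-0.5  0.5 -0.8] gap 56.5 j [-0.32  0.29  1.46  0.    1.39  0.98]
```

Call:
play_rows --rows "0 0 0.7 0 0.4;0 0 0.7 0 0.4;0 0 0.38 0 0.4;0 0 0 0 0.7;0 0 0 0 1;0 0 0 0 1;0 0 0 0 1;0 0 0 0 1;0 0 0 0 1;0 0 0 0 1"

```text
t: 17.0
tool_pos: [600.8, -107.1, 124.2]
orientation: [-3.11, -0.42, -0.001]
force: [-1.6, 5.4, 5.5]
finger_gap: 13.9
gripper_force: 30.0
```

Call:
play_rows --rows "0 0 0 0 1;0 0 0 0 1"

```text
t: 17.2
tool_pos: [600.8, -107.1, 124.2]
orientation: [-3.11, -0.42, -0.001]
force: [-1.8, 5.5, 4.6]
finger_gap: 13.6
gripper_force: 30.0
```

```bash
python3 -c "
from h import *
go((549.7,73.7))
"
```

```text
t 17.2 pos [ 600.8 -107.1  124.2] yawY -74.61 shift [-0.032 -4.697  0.015] F [-1.8  5.5  4.6] gap 13.6 j [-0.32  0.35  1.53  0.    1.26  0.98]
```

Call:
play_rows --rows "0 -0.5 0 0 1;0 -0.5 0 0 1;0 -0.5 0 0 1;0 -0.5 0 0 1;0 -0.5 0 0 1;0 -0.5 0 0 1;0 -0.5 0 0 1;0 -0.5 0 0 1;0 -0.5 0 0 1;0 -0.1 0 0 1"

```text
t: 18.2
tool_pos: [551.9, 71.3, 124.2]
orientation: [-3.112, -0.425, -0.005]
force: [1.6, -1.4, 6.3]
finger_gap: 13.7
gripper_force: 30.0
```

Call:
play_rows --rows "0 -0.08 0 0 1;0 -0.06 0 0 1;0 0 0 0 1"

```text
t: 18.5
tool_pos: [551.0, 74.6, 124.2]
orientation: [-3.113, -0.421, -0.004]
force: [1.9, 0.4, 6.6]
finger_gap: 13.5
gripper_force: 30.0
```

```bash
python3 -c "
from h import *
go((549.7,73.7))
"
```

```text
t 18.5 pos [551.   74.6 124.2] yawY -74.59 shift [-0.037  0.013 -0.   ] F [1.9 0.4 6.6] gap 13.5 j [-0.02  0.25  1.67  0.    1.22  1.28]
```

Pushing in small steps to feel the stop.

Call:
play_rows --rows "0 -0.05 0 0 1;0 -0.05 0 0 1;0 0 0 0 1"

```text
t: 18.8
tool_pos: [550.6, 76.2, 124.2]
orientation: [3.11, 0.42, 0.005]
force: [2.3, -5.6, 5.6]
finger_gap: 13.6
gripper_force: 30.0
```

Call:
play_rows --rows "0 -0.05 0 0 1;0 -0.05 0 0 1;0 0 0 0 1"

```text
t: 19.1
tool_pos: [550.6, 76.2, 124.2]
orientation: [3.103, 0.419, 0.006]
force: [5.3, -14.4, 2.9]
finger_gap: 13.9
gripper_force: 30.1
```

The stop is reached: position holds while the force rises. I'll ease off the load, release and lift clear.

Call:
play_rows --rows "0 0.05 0 0 1;0 0.03 0 0 1;0 0 0 0 0.85;0 0 0 0 0.7;0 0 0 0 0.6;0 0 0 0 0.6;0 0 0 0 0.6;0 0 -0.5 0 0.6;0 0 -1 0 0.6;0 0 -1 0 0.6"

```text
t: 20.1
tool_pos: [547.7, 78.6, 222.6]
orientation: [-3.112, -0.421, 0.006]
force: [0.7, -0.4, -0.3]
finger_gap: 37.6
gripper_force: 0.0
```

Call:
play_rows --rows "0.9 0 -0.3 0 0.6;0.9 0 0 0 0.6;0 0 0 0 0.6;0 0 0 0 0.6"

```text
t: 20.5
tool_pos: [617.8, 97.7, 233.6]
orientation: [-3.113, -0.421, 0.005]
force: [0.6, -0.5, -0.8]
finger_gap: 37.7
gripper_force: 0.0
```

```bash
python3 - <<'E'
from h import *
go((549.7,73.7))
for n in("scene","side"):
    m=cams.camera_model(n); im,d=cams.get_image(n)
    P,u,v=cloud(m,d); k=(abs(P[:,2]-145)<5)&(abs(P[:,0]-550)<70)&(abs(P[:,1]-72)<40)
    print(n,cv2.minAreaRect(P[k][:,:2].astype(np.float32)))
    for lo,hi,x,y in((112,124,541,267),(44,51,638,-309)):
        k=(P[:,2]>lo)&(P[:,2]<hi)&(np.hypot(P[:,0]-x,P[:,1]-y)<70); print(cv2.minAreaRect(P[k][:,:2].astype(np.float32))[:2])
im,d=cams.get_image("wrist"); cv2.imwrite("pics/w6.png",im[:,:,::-1])
E
```

```text
t 20.5 pos [617.8  97.7 233.6] yawY -74.59 shift [-1.8    0.125  0.006] F [ 0.6 -0.5 -0.8] gap 37.7 j [ 0.02  0.3   1.37 -0.    1.48  1.32]
scene ((547.9959716796875, 75.6076431274414), (100.36688995361328, 13.988157272338867), 15.330833435058594)
((541.73876953125, 267.93023681640625), (81.0494613647461, 83.78302764892578))
((638.8953247070312, -307.89508056640625), (109.3454360961914, 107.45829010009766))
side ((547.531005859375, 74.77427673339844), (100.89068603515625, 15.051080703735352), 14.773715019226074)
((539.9041137695312, 266.20318603515625), (84.49300384521484, 81.50020599365234))
((638.0068359375, -309.9585876464844), (111.39031219482422, 108.71366119384766))
```

View pics/w6.png

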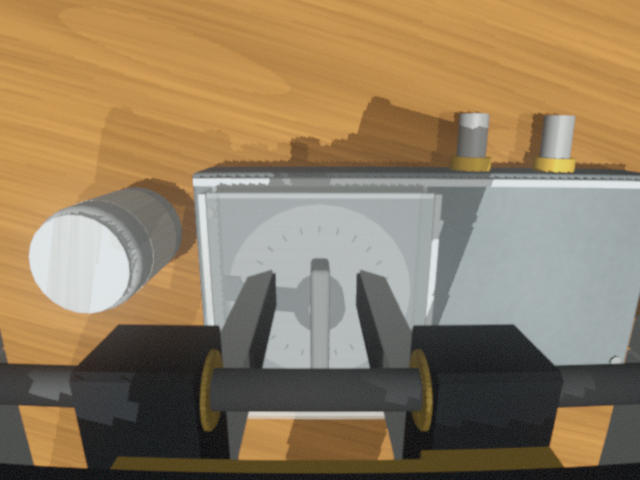

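The wrist view shows the cover shut against its stop (now 3 mm past where it started), the pointer under it still aimed at the tab at about (232,290), and the tin and tape unmoved. The gripper is clear of everything.

```bash
python3 -c "
from cell import env
print(env.job_done())"
```

```text
the job is handed in; nothing more can be done
None
```

I opened the cover, set the pointer tip in line with the index tab, and slid the cover shut to its stop without moving the tin or tape; the job is handed in at about 20.7 s, but no verdict came back.

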